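Turn a flat-edged specimen disc against the alignment bar and clip it

TASK

Keep the steel disc lying in its white nest and, pushing its upright pin with your fingertips, turn it until its flat edge faces the steel alignment bar; then press the flat squarely on the bar and slide the stiff bar back all the way to its stop, leaving the flat flush along it. Then swing the turn clip round to its stop so that its tongue lies over the disc, and let go. Press gently: never push the disc on the bar with more than about 25 N, and leave the other things where they are.

Things in the scene. Friction and masses are not known exactly. Their poses are not given: they have to be found in the camera images.
- stage: Alignment stage, fixed: black base plate 170 x 230 x 18 mm on the bench (x -75 to 95, y -135 to 95 mm). Origin on its underside, below the centre of the nest's round back; z up; x points straight at the alignment bar, y runs along the bar. On it a white smooth nest, open on top, in which the disc lies, and a turn clip on the +y side.
- bar: Alignment bar: plain steel, 12 x 90 x 12 mm, its length along the stage's y, closing the +x end of the nest. Origin at the foot of its working face, mid-length, axes as the stage's. It slides stiffly along the stage's +x (12 to 15 N to move, more at the stop) and stays where left: from stage x = 50 mm to its stop at x = 64 mm (home). Starts between 50 and 55 mm.
- bar_face (a point): Centre of the bar's working face (it looks towards the stage's -x, into the nest), 6 mm above the nest floor, 24 mm above the bench; moves with the bar; axes as the stage's.
- disc: Polished steel disc, 90 mm across, 12 mm thick, about 0.5 kg, loose in the nest, slides easily. A flat 60 mm long is cut off its rim 33.5 mm from the centre. Origin: centre of the round, underside; z up; x points to the middle of the flat. Starts turned 1.0 to 3.14 rad away from the bar, either way. At the end its x axis agrees with the stage's and its origin is at stage x = 30.5 mm.
- disc_flat (a point): Middle of the disc's flat, 33.5 mm from its centre and 6 mm above its underside; axes as the disc's. Pushed at the pin straight towards the bar, the flat draws itself square only if the disc is already turned to within about 0.5 rad.
- disc_pin (a point): Mid-height of the disc's upright dark pin, 10 mm in diameter, standing 20 mm high on the disc's top face, 32 mm from the centre on the side opposite the flat (disc -x). This point is 10 mm above the top face, 40 mm above the bench; axes as the disc's. Push low on the pin so as not to tip the disc.
- clip (a joint): Turn clip on the stage, rad: 0 = open, tongue along the stage's +x, beside the nest; 1.571 = at its stop, tongue along the stage's -y, over the disc. Grows clockwise from above. Starts between 0 and 0.5, stiff (0.04 N m), stays where left. Aluminium tongue 12 mm wide, 4 mm thick, underside 33.5 mm above the bench, reaching 48 mm from the pivot.
- clip_pivot (a point): Axis of the turn clip, on the stage plate's top at stage (28, 80, 18) mm; axes as the stage's.
- clip_knob (a point): Mid-height of the clip's upright knob, 10 mm in diameter and 22 mm high on the tongue's top, 30 mm from the pivot; this point is 48.5 mm above the bench; x points along the tongue away from the pivot.
- weight: Bystander: small brass weight, 24 mm in diameter, 38 mm high, standing on the stage plate at the far side from the clip (-y). Origin: underside centre.
- shim: Bystander: steel shim ring, 34 mm outside, 20 mm inside, 6 mm high, lying on the stage plate on the -y side. Origin: underside centre.
- reagent: Bystander: green glass bottle, 72 mm in diameter, 170 mm high, on the bench. Origin: underside centre.
- jar: Bystander: amber jar, 68 mm in diameter, 95 mm high, on the bench. Origin: underside centre.
- beaker: Bystander: glass beaker, 70 mm in diameter, 90 mm high, on the bench. Origin: underside centre.
- puck: Bystander: plain round steel disc without flat or pin, 90 mm in diameter, 12 mm thick, on the bench. Origin: underside centre.
- spatula: Bystander: spatula, 190 mm long, lying on the bench. Origin near its middle.
- nest_floor (a point): Point on the nest floor at stage (0, 0, 18) mm, axes as the stage's. The nest walls are 10 mm high and 8 mm thick: a half round of inner radius 47 mm about this point on the -x side, then two straight walls at y = +-47 mm up to x = 64 mm, with the bar between them. The disc (radius 45 mm) has 2 mm play at the sides.
Things that resemble listed ones, but are neither listed nor needed, are in the scene too. What is shaped like the disc but brown or green is not meant.

How it is judged (in metres and radians):
On the way, in this order (a step that is already met when the one before it is completed fails the run):
1. the flat lies flush along the bar and the bar has been pushed back to its stop (x of disc_flat in the frame of bar_face above -0.0018 m and angle between the x axis of disc and the x axis of stage, either way round below 0.03 rad and x of bar_face in the frame of stage above 0.0624 m), for 0.2 s.
2. with the flat flush and the bar home, the clip is swung to its stop over the disc (all of step 1 and value of joint clip above 1.3 rad), for 0.2 s.
At the end, for the whole second after the job is handed in: The disc lies flat in the nest at rest, its flat within 1.8 mm of the bar's face and within 0.03 rad of parallel to it, the bar is within 1.6 mm of its stop, and the clip is turned over it to within 0.27 rad of its stop (all of step 2 and linear speed of disc below 0.01 m/s and angle between disc's own z axis and vertical below 0.03 rad and z of disc in the frame of nest_floor below 0.003 m); the robot touches nothing.
It fails at once if the disc is pressed on the bar with more than 25 N (contact force between disc and bar above 25 N).
It fails at once if the disc is lifted or tipped out of the nest (angle between disc's own z axis and vertical above 0.2 rad or z of disc in the frame of nest_floor above 0.01 m).
It fails at once if a bystander is moved more than 30 mm (distance of any of weight, shim, reagent, jar, beaker, puck, spatula from where it was at the start of the episode above 0.03 m).
It also fails if it takes over 72 s, if anything falls off the work surface, if the arm or the gripper's body presses on something with over 40 N, if the wrist force passes 120 N, or if a joint passes its speed limit or range.

ROBOT

A 6-joint arm with a two-finger parallel gripper is mounted at the origin on the work surface. World frame = base frame: x ahead of the robot, y to its left, z up, the work surface at z = 0. Lengths are in mm, angles in rad, forces in N, time in s.
With the tool pointing down it reaches from about 350 to 775 mm from the base axis. Payload 7.3 kg.
Tool frame: the origin (TCP) lies midway between the tips of the shut fingers; the grasp point (between the pads) lies 19 mm behind it (grasp_offset is the z of the grasp point in the tool frame, in mm); z points along the fingers, y is the direction in which the jaws open and shut (so a half turn about z gives the same grasp; the last joint's range is limited). The gripper opens to 92 mm and grips with 3 to 60 N. Pads are 19 mm wide; open, the fingers measure 130 mm over their backs; the gripper's body (75 mm by 190 mm) begins 47 mm behind the grasp point.
Start: joints at [0.97, 0.342, 1.524, -0, 1.275, -0.146], TCP at [230.612, 471.66, 226.741] pointing down, gripper open.
Joint ranges: [-2.53, 2.53], [-0.77, 2.02], [0.04, 2.7], [-1, 4.14], [0.28, 2.66], [-3.11, 3.11]. Speed limits (rad/s): [2.57, 2.57, 3.14, 3.14, 3.14, 3.14].

INTERFACE

Orientations are given as [roll, pitch, yaw] about the fixed x, y, z axes, in that order (R = Rz(yaw) Ry(pitch) Rx(roll)).
In Python, from plant import get_obs, capture, camera_model, close_job, boxes_of, regions_of, place_of, grasp_offset gives the robot as it stands. The module is installed in compiled form; this text tells all that it offers.
- The arm moves only by the tool send_rows, never from a script. Its argument "targets" is a list that holds one entry, the list of rows, each a list of 7 numbers: the turn, a rotation vector about the tool's x, y, z in degrees, then the shift along the tool's x, y, z in mm, then the closure, from -1 (fully open) to 1 (shut). A call has 1 to 5 rows; each row is the pose to reach, as a shift and turn from the pose commanded when the call began, along the tool's axes at that moment; what a row does not reach only later rows make up. A row lasts 1/12 s, in which the tool goes at most 41.7 mm and 7.16 degrees, less where a joint would pass 70% of its speed; a pose out of reach is approached as far as the arm can. A call with a gripper value outside its range is refused whole. The fingers move at their own pace and stop on an object; the grip force is fixed at half the most. Time passes only in rows, so rows that repeat a pose let the fingers close. It gives the time, the measured TCP pose, the force and the opening at its end, in the units of the state.
- get_obs(): the state, without advancing time (a new reading comes with each control period).
- capture(name): name is "scene" or "top" or "wrist"; returns the picture (480x640x3 uint8, red, green, blue); there is no depth.
- camera_model(name): a dict with "K" (3x3 intrinsics, pixels), "world_to_cam" (4x4, takes a point from world to camera coordinates). Camera axes: x right, y up, looking along -z (the intrinsics and any distortion apply to the point x, -y, -z); pixel columns grow to the right and rows downward; lengths in mm; the calibration is good to about 2 mm. The wrist camera is an equidistant fisheye: a pixel r from the principal point sees the ray r / f radians off the axis. A picture is of the moment at which its call begins: read the wrist's pose just before it. camera_model takes no time and is no camera call; for the wrist camera it gives the pose at the moment of the call.
- close_job(): hands the job in, once; it reports no verdict.
Trained networks look in the newest picture that a camera, given by its name, has taken for a name from the list of things; names that differ only in an ending like _2 or _b are one class to them, and where a whole thing is asked for, a point or a joint stands for the part that bears it (a point fixed in the world has none). Each returns a list of dicts, best first, with "conf" (0 to 1); they miss things now and then, are a little off and sometimes report something else, mostly with a low value. They report only what shows in the picture. A call takes as long as a camera call. They do not tell look-alikes from the thing itself.
- boxes_of(label, camera): "location" ([row, column] in pixels, amid what is visible of it).
- regions_of(label, camera): "region" (480x640 bool, what is visible of it) and "location" ([row, column] in pixels, amid what is visible of it).
- place_of(label, camera): "location" ([row, column] in pixels: a listed point, or the origin of a listed thing).
The state is a dict: "time": time; "joint_positions": joint angles; "dq": joint speeds; "tau": joint torques, N m; "tool_pos": TCP position; "tcp_rot": TCP orientation; "contact_force": force on the tool from outside, world axes, zero at the start; "moment": the same for the moment, N m; "grip_width": finger opening in mm.
Only numpy, scipy, OpenCV 4.12 (cv2) and the standard library are available. Lean on these libraries where they do the work, as an engineer would, in place of code of your own. Each camera call takes 0.05 s, during which the arm holds its last target.

## Working session

There is one attempt and no reset: what is moved stays moved. The work goes in short steps, Python scripts to look and compute and a tool call to move; the robot and the scene stay as the last step left them, time stands still between calls to the robot, and variables do not carry over. Pictures are saved under pics/ and viewed, and the job is handed in when it is done.

Besides the shell and the picture viewer there is one more tool, called in YAML: its name, and indented under it one key for each argument. send_rows: Moves the arm, as the interface text tells. Its arguments: {"type":"object","properties":{"targets":{"type":"array","items":{"type":"array","items":{"type":"array","items":{"type":"number"}}}}},"required":["targets"]}

```bash
mkdir -p pics; ls; cat > h.py <<'E'
import numpy as np, cv2
from plant import *
def save(n,f):
    im=capture(n); cv2.imwrite(f'pics/{f}.png',im[:,:,::-1]); return im
def ray(cam,rc,M=None):
    M=M or camera_model(cam); K=np.array(M['K']); T=np.array(M['world_to_cam'])
    u=(rc[1]-K[0,2])/K[0,0]; v=(rc[0]-K[1,2])/K[1,1]
    if cam=='wrist':
        r=np.hypot(u,v); s=np.sin(r)/r if r>1e-9 else 1
        d=np.array([u*s,v*s,np.cos(r)])
    else:
        d=np.array([u,v,1.])
    d=np.array([d[0],-d[1],-d[2]])
    R=T[:3,:3]; o=-R.T@T[:3,3]; return o,R.T@d
def atz(cam,rc,z,M=None):
    o,d=ray(cam,rc,M); return o+d*(z-o[2])/d[2]
def proj(cam,p,M=None):
    M=M or camera_model(cam); K=np.array(M['K']); T=np.array(M['world_to_cam'])
    c=T[:3,:3]@np.array(p,float)+T[:3,3]; c=np.array([c[0],-c[1],-c[2]])
    if cam=='wrist':
        th=np.arctan2(np.hypot(c[0],c[1]),c[2]); n=np.hypot(c[0],c[1]); u,v=c[:2]/n*th
    else: u,v=c[:2]/c[2]
    return np.array([K[1,1]*v+K[1,2],K[0,0]*u+K[0,2]])
E
python3 - <<'E'
from h import *
print(get_obs()); print(grasp_offset)
for n in ['scene','top','wrist']:
    save(n,n+'0'); M=camera_model(n); print(n,M)
for n in ['top','scene']:
  for l in ['stage','bar','bar_face','disc','disc_flat','disc_pin','clip_pivot','clip_knob','nest_floor','weight','shim','puck','jar','reagent','beaker','spatula']:
    z={'bar_face':24,'disc':18,'disc_flat':24,'disc_pin':40,'clip_pivot':18,'clip_knob':48.5,'nest_floor':18,'weight':18,'shim':18,'bar':18}.get(l,0)
    print(n,l,[(round(d['conf'],2),np.round(d['location']).tolist(),np.round(atz(n,d['location'],z)[:2]).tolist()) for d in place_of(l,n)[:4]])
E
```

```text
pics
{'time': 0.0, 'joint_positions': array([ 9.70002412e-01,  3.42709407e-01,  1.52502433e+00,  5.24715367e-06,
        1.27538575e+00, -1.46007103e-01]), 'dq': array([ 0.0006769 , -0.00046072,  0.00146835, -0.00143502, -0.00032233,
       -0.00078125]), 'tau': array([ 6.06694430e-04, -4.31249535e+01, -2.44219047e+01,  7.17634242e-02,
        5.61216718e-02, -1.86886796e-04]), 'tool_pos': array([230.36667388, 471.30593982, 226.04931908]), 'tcp_rot': array([-3.14008280e+00, -2.27100844e-04,  2.68680414e+00]), 'contact_force': array([ 0.89460442, -0.64761772,  0.19275535]), 'moment': array([ 0.01329879, -0.01143818,  0.00623061]), 'grip_width': 91.80697974982583}
-18.8
scene {'K': array([[615.10733081,   0.        , 326.29165651],
       [  0.        , 615.10733081, 234.9744544 ],
       [  0.        ,   0.        ,   1.        ]]), 'world_to_cam': array([[-8.21656911e-01,  5.69981856e-01,  7.77850647e-04,
         4.09812788e+02],
       [-3.78452137e-01, -5.46576834e-01,  7.47012546e-01,
         1.43618118e+02],
       [ 4.26208752e-01,  6.13493642e-01,  6.64809484e-01,
        -1.
[... 3311 characters left out ...]
19.0, 173.0]), (0.16, [265.0, 292.0], [598.0, 3.0])]
scene clip_knob [(0.72, [290.0, 308.0], [628.0, 116.0]), (0.71, [312.0, 309.0], [662.0, 170.0])]
scene nest_floor [(0.86, [291.0, 318.0], [596.0, 108.0]), (0.74, [314.0, 473.0], [355.0, 357.0])]
scene weight [(0.49, [256.0, 316.0], [536.0, 10.0]), (0.49, [391.0, 466.0], [509.0, 491.0])]
scene shim [(0.5, [260.0, 293.0], [588.0, -11.0])]
scene puck [(0.85, [172.0, 253.0], [477.0, -401.0]), (0.28, [311.0, 310.0], [637.0, 133.0])]
scene jar [(0.78, [395.0, 371.0], [659.0, 385.0])]
scene reagent [(0.77, [390.0, 464.0], [499.0, 482.0])]
scene beaker [(0.76, [196.0, 196.0], [661.0, -391.0])]
scene spatula [(0.84, [315.0, 474.0], [342.0, 351.0])]
```

```bash
python3 - <<'E'
import cv2
for n,(r0,r1,c0,c1) in {'top':(140,260,240,400),'scene':(210,360,230,430)}.items():
    im=cv2.imread(f'pics/{n}0.png')
    cv2.imwrite(f'pics/{n}0c.png',cv2.resize(im[r0:r1,c0:c1],None,fx=4,fy=4,interpolation=cv2.INTER_CUBIC))
E
```

```text
(no output)
```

View pics/top0.png

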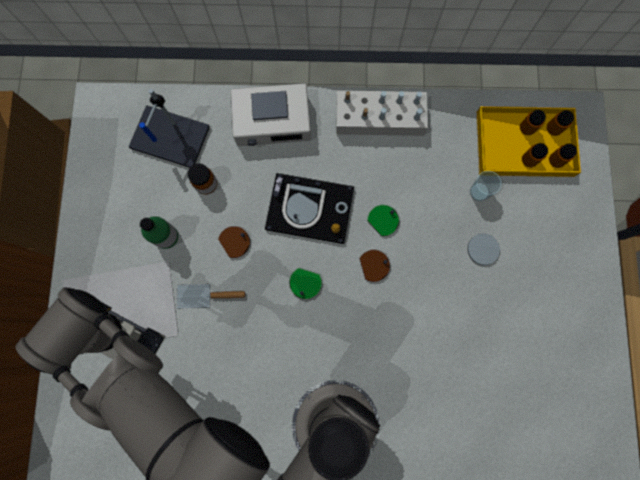

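```bash
sleep 0
```

```text
(no output)
```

View pics/wrist0.png

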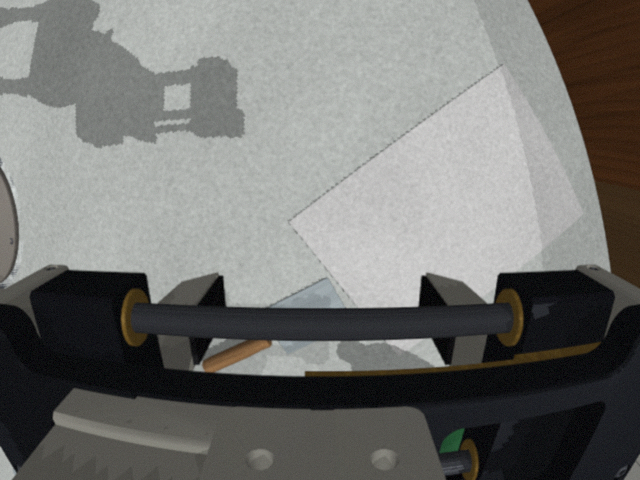

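View pics/scene0.png

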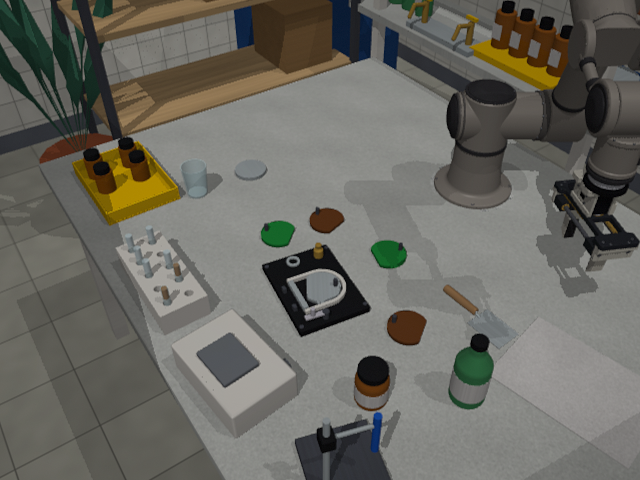

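View pics/top0c.png

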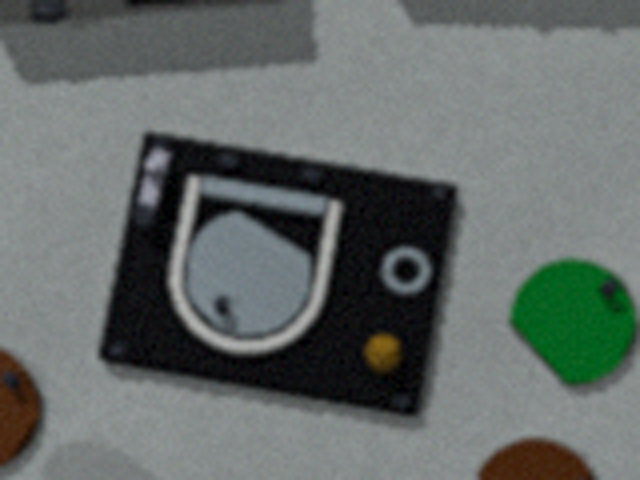

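View pics/scene0c.png

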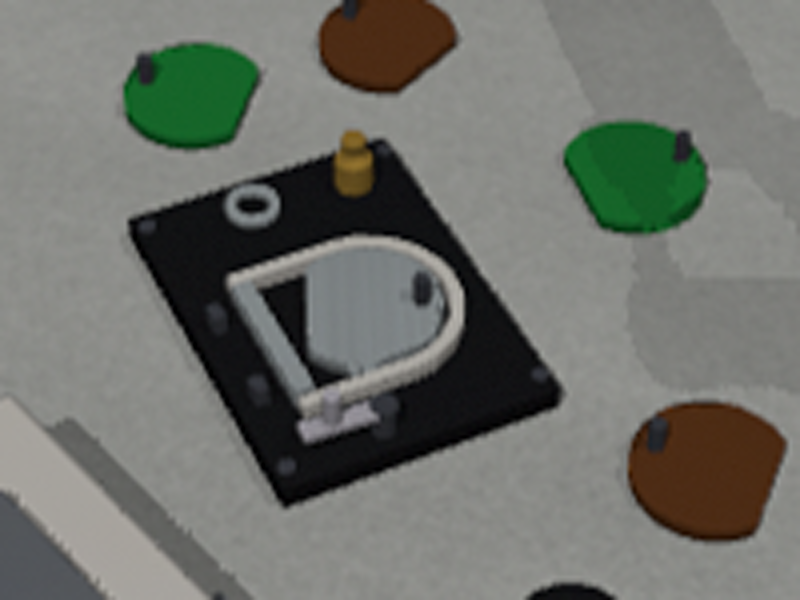

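The top view (`top0`) shows the stage at about (300,210). The bar is on the far side, the pin at about (296,216), and the clip at the upper left at about (278,182). The stage is turned slightly clockwise. I'll fit the stage pose from the plate corners.

```bash
python3 - <<'E'
from h import *
Mt,Ms=camera_model('top'),camera_model('scene')
# crop->full px (col,row)
top=lambda c,r:(140+(r-1.5)/4,240+(c-1.5)/4)
sc=lambda c,r:(210+(r-1.5)/4,230+(c-1.5)/4)
C=[top(150,135),top(457,185),top(418,408),top(103,357)]
S=[sc(288,498),sc(130,222),sc(385,143),sc(560,392)]
P=[(95,95),(95,-135),(-75,-135),(-75,95)]
for n,cs,M in(('top',C,Mt),('scene',S,Ms)):
    W=np.array([atz(n,c,18,M)[:2] for c in cs]); print(n,W.round(1).tolist())
    A=np.array(P,float); a=A-A.mean(0); w=W-W.mean(0)
    th=np.arctan2((a[:,0]*w[:,1]-a[:,1]*w[:,0]).sum(),(a*w).sum())
    R=np.array([[np.cos(th),-np.sin(th)],[np.sin(th),np.cos(th)]])
    t=W.mean(0)-R@A.mean(0); print(th,t,(W-(A@R.T+t)).round(1).tolist())
    def st(rc,z): return (R.T@(atz(n,rc,z,M)[:2]-t)).round(1)
    f=top if n=='top' else sc
    pts={'top':{'fl1':(237,210,30),'fl2':(312,258,30),'pinfoot':(228,318,30),'pintop':(222,303,50),'bar1':(200,195,30),'bar2':(328,215,30),'knob':(158,158,59)},
     'scene':{'fl1':(305,270,30),'fl2':(308,350,30),'pintop':(422,275,50),'pinfoot':(422,302,30),'bar1':(240,283,30),'bar2':(310,390,30),'knobtop':(331,395,59.5)}}[n]
    for k,(c,r,z) in pts.items(): print(k,st(f(c,r),z))
E
```

```text
top [[686.9, 177.4], [653.3, -44.0], [490.0, -17.6], [522.8, 204.7]]
-0.1535493797506185 [581.40379952 101.43366175] [[-2.9, -3.3], [-1.4, 2.5], [3.3, 2.9], [1.0, -2.1]]
fl1 [44.8 18.2]
fl2 [ 19.2 -40.3]
pinfoot [-33.7  10.3]
pintop [-28.3  14.4]
bar1 [51.2 46.1]
bar2 [ 52.1 -46. ]
knob [64.4 76.3]
scene [[694.8, 190.8], [658.1, -37.4], [494.4, -8.2], [530.5, 213.8]]
-0.15958869146783014 [587.74673964 111.08926279] [[-1.9, 1.0], [-2.0, -0.1], [2.1, 2.1], [1.7, -3.0]]
fl1 [ 20.3 -43.5]
fl2 [44.2 13.8]
pintop [-29.7   6.5]
pinfoot [-29.1   8.2]
bar1 [ 58.  -50.1]
bar2 [55.4 41.2]
knobtop [57.1 73.4]
```

The corner fits give a stage yaw of about -0.155, and the disc looks about -0.4 rad off. The two cameras disagree by about 1 cm, so I need a close look from the wrist camera. I'll move the tool over the stage with the yaw turned so the camera looks over the fingers towards the bar.

```bash
cat >> h.py <<'E'
from scipy.spatial.transform import Rotation as Ro
def plan(p,yaw,roll=np.pi,full=True):
    o=get_obs(); R0=Ro.from_euler('xyz',o['tcp_rot']); R1=Ro.from_euler('xyz',[roll,0,yaw])
    d=R0.inv().apply(np.array(p,float)-o['tool_pos'])
    rv=(R0.inv()*R1).as_rotvec(degrees=True)
    print('at',o['tool_pos'].round(1),o['tcp_rot'].round(3),'F',o['contact_force'].round(1),'t',o['time']); print('turn',rv.round(1),'shift',d.round(1))
E
python3 -c "
from h import *
plan((480,115,215),-0.155)"
```

```text
at [230.6 471.7 226.8] [3.141 0.    2.687] F [-0.2 -0.2  0. ] t 1.75
turn [  0.   -0.  162.8] shift [-380.7 -210.9   11.7]
```

send_rows:
  targets:
    - [[0,0,7,-35,-19,1,1],[0,0,14,-70,-38,2,1],[0,0,21,-105,-58,3,1],[0,0,28,-140,-77,4,1],[0,0,35,-175,-96,5,1]]

```text
time: 2.17
tool_pos: [346.3, 307.0, 221.9]
tcp_rot: [3.141, -0.0, 2.071]
contact_force: [0.5, 0.1, -0.3]
grip_width: 62.9
```

```bash
python3 -c "
from h import *
plan((480,115,215),-0.155)"
```

```text
at [346.3 307.  221.9] [ 3.141 -0.     2.071] F [ 0.5  0.1 -0.3] t 2.1667
turn [  0.   -0.  127.5] shift [-232.6   25.3    6.9]
```

send_rows:
  targets:
    - [[0,0,7,-40,4,1,1],[0,0,14,-80,8,2,1],[0,0,21,-120,12,3,1],[0,0,28,-160,17,5,1],[0,0,35,-200,22,6,1]]

```text
time: 2.58
tool_pos: [462.5, 142.3, 215.8]
tcp_rot: [3.141, -0.0, 1.459]
contact_force: [0.3, 0.0, -0.1]
grip_width: 29.9
```

send_rows:
  targets:
    - [[0,0,7,0,0,0,1],[0,0,14,0,0,0,1],[0,0,21,0,0,0,1],[0,0,28,0,0,0,1],[0,0,35,0,0,0,1]]

```text
time: 3.0
tool_pos: [461.8, 144.0, 215.7]
tcp_rot: [-3.142, -0.0, 0.848]
contact_force: [0.4, 0.2, -0.6]
grip_width: 0.6
```

send_rows:
  targets:
    - [[0,0,7,0,0,0,1],[0,0,14,0,0,0,1],[0,0,21,0,0,0,1],[0,0,28,0,0,0,1],[0,0,35,0,0,0,1]]

```text
time: 3.42
tool_pos: [461.7, 144.2, 215.8]
tcp_rot: [-3.142, -0.0, 0.237]
contact_force: [-0.5, 0.1, -1.0]
grip_width: 0.5
```

```bash
python3 -c "
from h import *
plan((480,115,215),-0.155)"
```

```text
at [461.7 144.2 215.8] [-3.142 -0.     0.237] F [-0.5  0.1 -1. ] t 3.4167
turn [-0.  -0.  22.5] shift [10.9 32.7  0.8]
```

send_rows:
  targets:
    - [[0,0,7,3,8,0,1],[0,0,14,6,16,0,1],[0,0,19,9,24,0,1],[0,0,22.5,11,33,0,1],[0,0,22.5,11,33,0,1]]

```text
time: 3.83
tool_pos: [481.0, 113.8, 215.7]
tcp_rot: [3.141, -0.001, -0.153]
contact_force: [0.2, -0.4, -0.0]
grip_width: 0.9
```

```bash
python3 -c "
from h import *
plan((480,115,215),-0.155)
M=camera_model('wrist'); im=save('wrist','w1'); import pickle; pickle.dump(M,open('w1.pkl','wb'))
T=M['world_to_cam']; print(-T[:3,:3].T@T[:3,3])
for l in ['stage','bar_face','disc','disc_flat','disc_pin','clip_pivot','clip_knob','nest_floor']:
    z={'bar_face':24,'disc':18,'disc_flat':24,'disc_pin':40,'clip_pivot':18,'clip_knob':48.5,'nest_floor':18}.get(l,0)
    print(l,[(round(d['conf'],2),np.round(d['location']).tolist(),np.round(atz('wrist',d['location'],z,M)[:2]).tolist()) for d in place_of(l,'wrist')[:4]])
"
```

```text
at [481.  113.8 215.7] [ 3.141e+00 -1.000e-03 -1.530e-01] F [ 0.2 -0.4 -0. ] t 3.8333
turn [ 0.  -0.   0.1] shift [-1.1 -1.1  0.7]
[549.85126191 103.33787235 373.39580556]
stage []
bar_face [(0.89, [55.0, 313.0], [634.0, 98.0]), (0.21, [135.0, 297.0], [561.0, 125.0])]
disc [(0.95, [230.0, 514.0], [436.0, -90.0]), (0.87, [112.0, 528.0], [561.0, -118.0]), (0.79, [108.0, 315.0], [584.0, 104.0]), (0.7, [231.0, 158.0], [492.0, 286.0])]
disc_flat [(0.97, [72.0, 329.0], [616.0, 86.0]), (0.95, [135.0, 516.0], [537.0, -96.0]), (0.87, [243.0, 490.0], [428.0, -57.0]), (0.64, [249.0, 140.0], [477.0, 310.0])]
disc_pin [(0.68, [92.0, 551.0], [580.0, -136.0]), (0.66, [212.0, 166.0], [512.0, 262.0]), (0.59, [224.0, 545.0], [444.0, -118.0])]
clip_pivot [(0.9, [81.0, 232.0], [625.0, 178.0])]
clip_knob [(0.64, [46.0, 230.0], [652.0, 170.0])]
nest_floor [(0.49, [109.0, 317.0], [582.0, 102.0])]
```

View pics/w1.png

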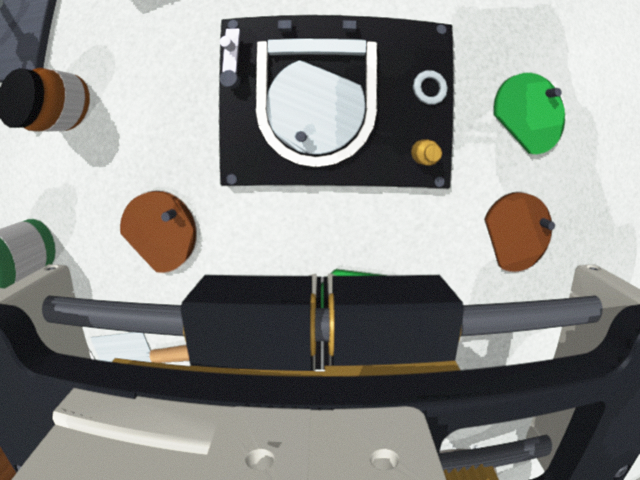

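```bash
python3 - <<'E'
import cv2
im=cv2.imread('pics/w1.png')
cv2.imwrite('pics/w1c.png',cv2.resize(im[5:200,210:465],None,fx=3,fy=3,interpolation=cv2.INTER_CUBIC))
E
```

```text
(no output)
```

View pics/w1c.png

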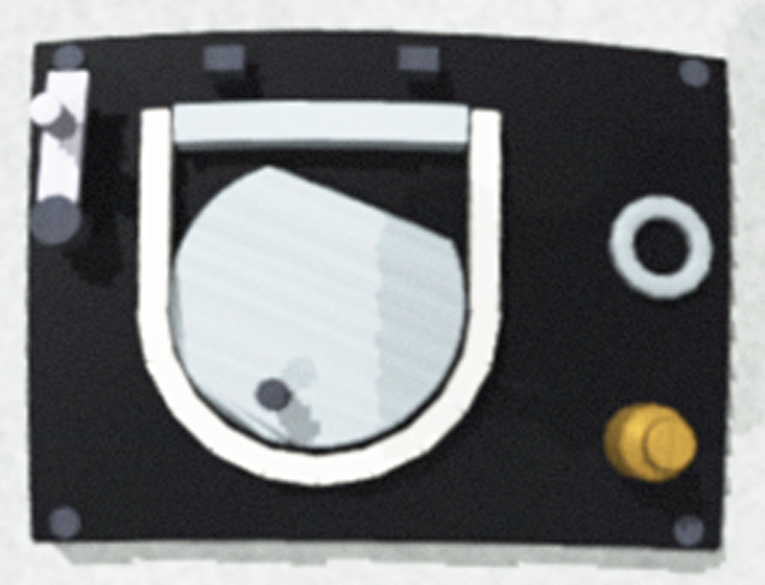

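The wrist view shows the flat at the upper right, with crop corners at about (268,167) and (455,240). The pin is at the lower left, opposite the flat. Next I'll measure all of this from the wrist image.

```bash
cat >> h.py <<'E'
def fit(A,W):
    A=np.array(A,float);W=np.array(W,float);a=A-A.mean(0);w=W-W.mean(0)
    th=np.arctan2((a[:,0]*w[:,1]-a[:,1]*w[:,0]).sum(),(a*w).sum())
    R=np.array([[np.cos(th),-np.sin(th)],[np.sin(th),np.cos(th)]]);t=W.mean(0)-R@A.mean(0)
    return th,R,t,W-(A@R.T+t)
E
python3 - <<'E'
from h import *
import pickle
M=pickle.load(open('w1.pkl','rb'))
f=lambda c,r:(5+(r-1)/3,210+(c-1)/3)
w=lambda c,r,z:atz('wrist',f(c,r),z,M)[:2]
A=[(95,95),(95,-135),(-75,-135),(-75,95),(64,55),(64,-55),(0,55),(0,-55),(-55,0)]
W=[w(35,44,18),w(726,60,18),w(720,546,18),w(33,540,18),w(142,109,28),w(500,110,28),w(137,317,28),w(501,317,28),w(320,486,28)]
th,R,t,res=fit(A,W); print(th,t,res.round(1).tolist())
S=lambda c,r,z:(R.T@(w(c,r,z)-t)).round(1)
for k,a in {'bar1':(173,146,30),'bar2':(467,149,30),'fl1':(268,167,30),'fl2':(455,240,30),'pintop':(271,393,50),'pinsh':(310,430,30),'pivot':(55,220,33),'knobtop':(45,110,59.5),'tip1':(88,72,37.5),'discL':(174,275,30),'discR':(464,310,30),'weight':(668,445,56),'shim':(661,247,24)}.items(): print(k,S(*a))
E
```

```text
-0.15783940634238036 [583.91684648 103.04869638] [[-1.0, -1.3], [-1.2, 1.5], [2.6, 1.2], [2.0, -1.7], [1.3, 0.2], [1.0, -0.6], [-2.0, 1.5], [-2.0, -0.5], [-0.7, -0.4]]
bar1 [51.9 45.1]
bar2 [ 51.  -44.8]
fl1 [44.2 15.8]
fl2 [ 21.6 -41.2]
pintop [-27.2  13.4]
pinsh [-38.2   2.6]
pivot [29.3 81.3]
knobtop [58.  78.3]
tip1 [76.  70.9]
discL [10.4 44.3]
discR [ -0.3 -44.1]
weight [ -39.3 -101.8]
shim [  24.3 -108. ]
```

```bash
cat >> h.py <<'E'
TH=-0.158; T0=np.array([583.9,103.0]); 
RS=np.array([[np.cos(TH),-np.sin(TH)],[np.sin(TH),np.cos(TH)]])
def s2w(x,y,z): return np.r_[RS@[x,y]+T0,z]
def w2s(p): return RS.T@(np.array(p)[:2]-T0)
def go(x,y,z,yaw=TH): plan(s2w(x,y,z),yaw); o=get_obs(); print('stage',w2s(o['tool_pos']).round(1),'Fstage',(RS.T@o['contact_force'][:2]).round(1))
E
python3 -c "
from h import *
go(-29,48,80); go(-29,48,33)"
```

```text
at [480.2 115.1 215.8] [-3.141 -0.    -0.148] F [-0.5  0.1 -0.2] t 4.2833
turn [-0.  -0.   0.5] shift [ 75.8 -51.7 135.8]
stage [-104.3   -4.4] Fstage [-0.5  0. ]
at [480.2 115.1 215.8] [-3.141 -0.    -0.148] F [-0.5  0.1 -0.2] t 4.2833
turn [-0.  -0.   0.5] shift [ 75.8 -51.7 182.8]
stage [-104.3   -4.4] Fstage [-0.5  0. ]
```

send_rows:
  targets:
    - [[0,0,0.5,19,-13,30,1],[0,0,0.5,38,-26,60,1],[0,0,0.5,57,-39,90,1],[0,0,0.5,76,-52,125,1],[0,0,0.5,76,-52,136,1]]

```text
time: 4.7
tool_pos: [563.5, 155.9, 74.0]
tcp_rot: [3.14, 0.005, -0.157]
contact_force: [-0.6, 0.5, -0.9]
grip_width: 0.4
```

```bash
python3 -c "
from h import *
go(-29,48,33)
M=camera_model('wrist'); im=save('wrist','w2'); import pickle; pickle.dump(M,open('w2.pkl','wb'))
go(-29,48,33)
print(proj('wrist',s2w(-27.5,12.5,50)),proj('wrist',s2w(-29,48,80)))
"
```

```text
at [563.5 155.9  74. ] [ 3.14   0.005 -0.157] F [-0.6  0.5 -0.9] t 4.7
turn [0.1 0.3 0. ] shift [-0.3  1.  41. ]
stage [-28.5  49.1] Fstage [-0.6  0.4]
at [561.2 155.2  73.7] [ 3.139  0.009 -0.157] F [-2.  -0.7 -1.9] t 4.75
turn [0.1 0.5 0.1] shift [ 2.  -0.1 40.6]
stage [-30.7  48. ] Fstage [-1.9 -1. ]
[273.06595882 389.10496165] [300.21557255 321.60725287]
```

View pics/w2.png

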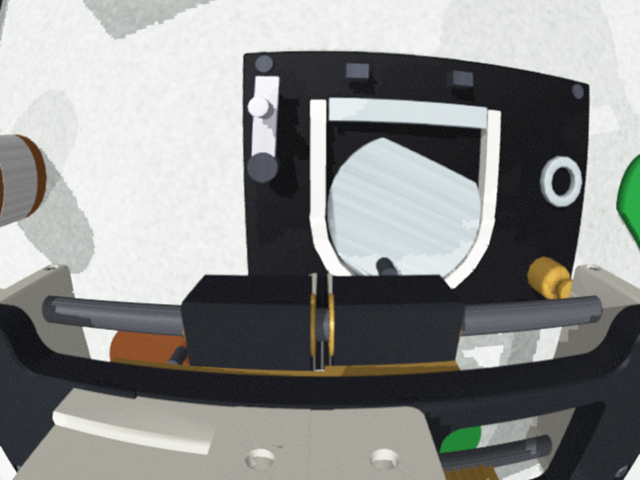

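send_rows:
  targets:
    - [[0,0,0,0,0,0,1],[0,0,0,0,0,0,1]]

```text
time: 4.92
tool_pos: [563.3, 154.9, 81.0]
tcp_rot: [-3.141, -0.001, -0.158]
contact_force: [-0.2, -1.0, 0.6]
grip_width: 0.5
```

```bash
python3 -c "
from h import *
go(-29,48,33)
im=save('scene','s2');cv2.imwrite('pics/s2c.png',cv2.resize(im[150:370,200:460,::-1],None,fx=3,fy=2.7))
"
```

```text
at [563.3 154.9  81. ] [-3.141e+00 -1.000e-03 -1.580e-01] F [-0.2 -1.   0.6] t 4.9167
turn [-0.  -0.1  0. ] shift [-0.5 -0.  48. ]
stage [-28.5  48. ] Fstage [-0.  -1.1]
```

View pics/s2c.png

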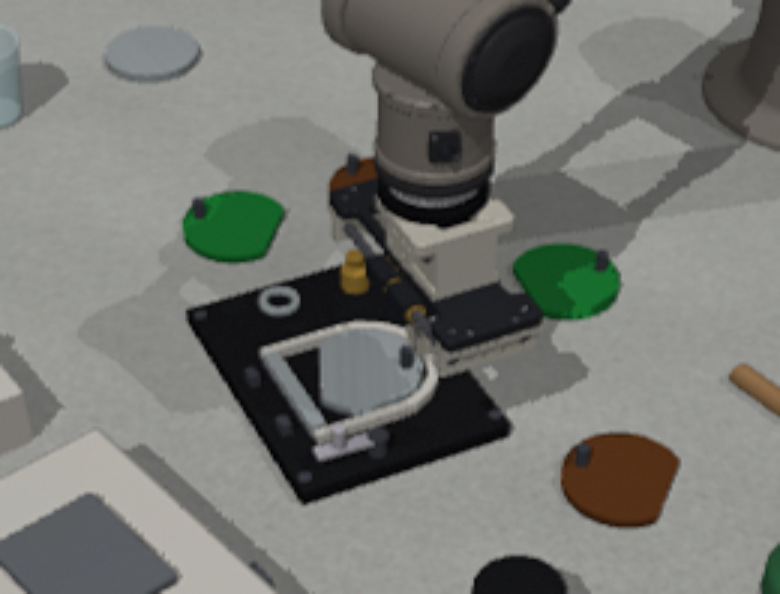

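The dip to 74 mm was only overshoot, so I'll decelerate into each target. Now I'll descend beside the pin.

send_rows:
  targets:
    - [[0,0,0,0,0,12,1],[0,0,0,0,0,24,1],[0,0,0,0,0,34,1],[0,0,0,0,0,42,1],[0,0,0,0,0,46,1]]

```text
time: 5.38
tool_pos: [563.1, 154.8, 33.9]
tcp_rot: [-3.141, -0.0, -0.158]
contact_force: [0.1, -0.3, -0.7]
grip_width: 0.6
```

send_rows:
  targets:
    - [[0,0,0,0,2,0,1],[0,0,0,0,4,0,1],[0,0,0,0,6,0,1],[0,0,0,0,8,0,1],[0,0,0,0,9,0,1]]

```text
time: 5.8
tool_pos: [562.0, 145.7, 34.2]
tcp_rot: [-3.141, -0.001, -0.158]
contact_force: [-0.3, 0.8, -0.3]
grip_width: 0.4
```

```bash
cat >> h.py <<'E'
def look(name,cam='wrist',crop=(60,300,230,530),f=2.6):
    M=camera_model(cam); im=save(cam,name); r0,r1,c0,c1=crop
    cv2.imwrite(f'pics/{name}c.png',cv2.resize(im[r0:r1,c0:c1,::-1],None,fx=f,fy=f,interpolation=cv2.INTER_CUBIC)); return M,im
E
python3 -c "
from h import *
go(-29,30,34); look('w3')
"
```

```text
at [562.  145.7  34.2] [-3.141e+00 -1.000e-03 -1.580e-01] F [-0.3  0.8 -0.3] t 5.8
turn [-0. -0. -0.] shift [-0.7  8.7  0.2]
stage [-28.3  38.7] Fstage [-0.4  0.7]
```

View pics/w3c.png

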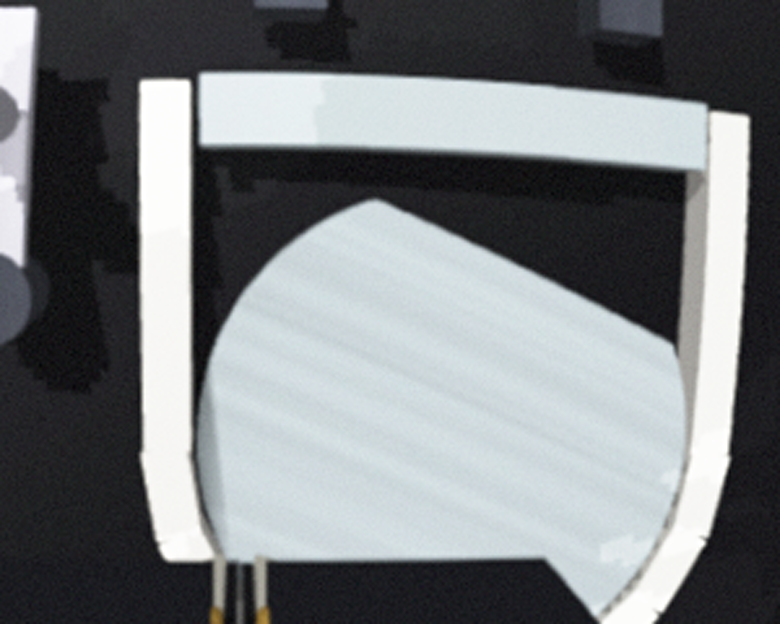

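The flat is visible from about (375,200) to (670,345) in the crop. The finger plates look thin. There is no contact yet, so I'll keep moving towards -y.

send_rows:
  targets:
    - [[0,0,0,0,2,0,1],[0,0,0,0,4,0,1],[0,0,0,0,6,0,1],[0,0,0,0,8,0,1],[0,0,0,0,8,0,1]]

```text
time: 6.27
tool_pos: [560.5, 137.7, 33.7]
tcp_rot: [3.142, 0.0, -0.158]
contact_force: [-0.3, 0.9, 0.4]
grip_width: 0.4
```

send_rows:
  targets:
    - [[0,0,0,0,1.5,0,1],[0,0,0,0,3,0,1],[0,0,0,0,4.5,0,1],[0,0,0,0,6,0,1],[0,0,0,0,6,0,1]]

```text
time: 6.68
tool_pos: [559.5, 131.9, 33.7]
tcp_rot: [3.142, 0.0, -0.158]
contact_force: [0.3, -1.0, -0.2]
grip_width: 0.5
```

```bash
python3 -c "
from h import *
go(-29,30,34); look('w4')
"
```

```text
at [559.5 131.9  33.7] [ 3.142  0.    -0.158] F [ 0.3 -1.  -0.2] t 6.6833
turn [ 0.  0. -0.] shift [-0.4 -5.3 -0.3]
stage [-28.6  24.7] Fstage [ 0.4 -0.9]
```

View pics/w4c.png

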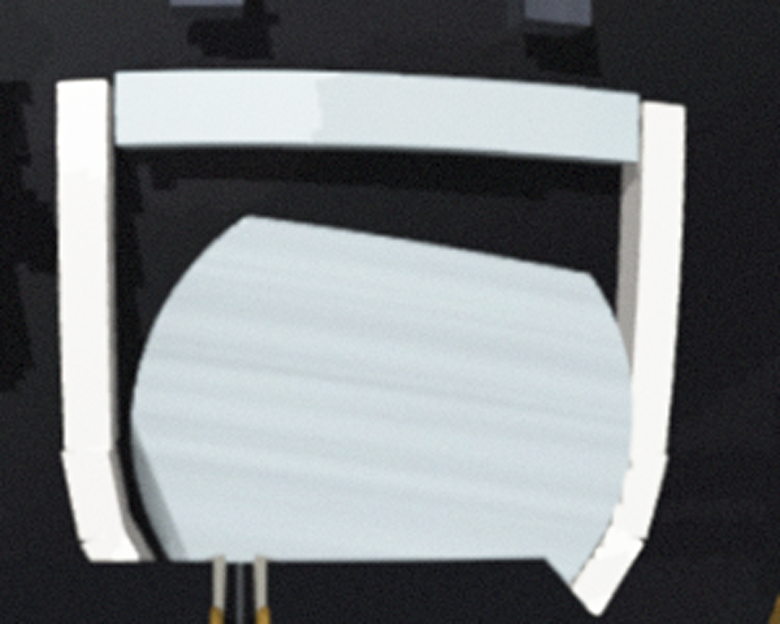

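The disc turns as planned. I'll measure the remaining angle metrically.

```bash
cat >> h.py <<'E'
def meas(M,pts,crop=(60,300,230,530),f=2.6):
    out={}
    for k,(c,r,z) in pts.items():
        rc=(crop[0]+(r-f/2+.5)/f,crop[2]+(c-f/2+.5)/f); out[k]=w2s(atz('wrist',rc,z,M)); print(k,out[k].round(1))
    for a,b in (('fl1','fl2'),('bar1','bar2')):
        if a in out: d=out[a]-out[b]; print(a,'ang',round(-np.arctan2(d[0],d[1]),3),'len',np.hypot(*d).round(1))
E
python3 -c "
from h import *
M=camera_model('wrist')
meas(M,{'fl1':(247,217,30),'fl2':(587,272,30),'bar1':(116,146,30),'bar2':(637,161,30)})
"
```

```text
fl1 [41.1 23.5]
fl2 [ 33.4 -35.5]
bar1 [53.3 45.2]
bar2 [ 53.6 -44.4]
fl1 ang -0.129 len 59.6
bar1 ang 0.003 len 89.6
```

send_rows:
  targets:
    - [[0,0,0,0,1,0,1],[0,0,0,0,2,0,1],[0,0,0,0,3,0,1],[0,0,0,0,4,0,1],[0,0,0,0,4,0,1]]

```text
time: 7.15
tool_pos: [558.9, 128.0, 33.7]
tcp_rot: [3.142, 0.0, -0.158]
contact_force: [0.3, 0.8, -0.0]
grip_width: 0.2
```

```bash
python3 -c "
from h import *
go(-29,30,34); look('w5')
"
```

```text
at [558.9 128.   33.7] [ 3.142  0.    -0.158] F [ 0.3  0.8 -0. ] t 7.15
turn [ 0.  0. -0.] shift [-0.4 -9.2 -0.3]
stage [-28.6  20.8] Fstage [0.1 0.8]
```

View pics/w5c.png

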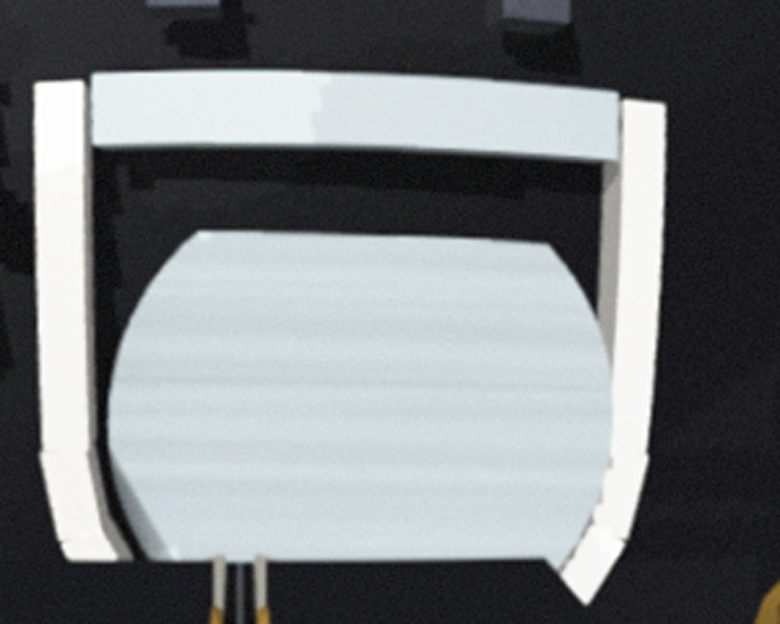

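The flat is nearly parallel to the bar now. I'll back off and go around behind the pin at the same height, since nothing there is higher than 30 mm.

send_rows:
  targets:
    - [[0,0,0,0,-4,0,1],[0,0,0,-8,-6,0,1],[0,0,0,-17,-6,0,1],[0,0,0,-24,-5,0,1],[0,0,0,-26,-4,0,1]]

```text
time: 7.62
tool_pos: [531.9, 136.6, 33.6]
tcp_rot: [3.141, 0.002, -0.157]
contact_force: [0.6, 1.1, 0.2]
grip_width: 0.5
```

send_rows:
  targets:
    - [[0,0,0,0,5,0,1],[0,0,0,0,13,0,1],[0,0,0,0,20,0,1],[0,0,0,0,25,0,1],[0,0,0,0,26,0,1]]

```text
time: 8.03
tool_pos: [529.9, 109.2, 33.8]
tcp_rot: [3.141, -0.0, -0.16]
contact_force: [-0.6, -0.7, -0.3]
grip_width: 0.9
```

```bash
python3 -c "
from h import *
go(-40,-1,34); look('w6')
"
```

```text
at [529.9 109.2  33.8] [ 3.141 -0.    -0.16 ] F [-0.6 -0.7 -0.3] t 8.0333
turn [ 0.  -0.  -0.1] shift [14.3 -1.3 -0.2]
stage [-54.3  -2.3] Fstage [-0.5 -0.8]
```

View pics/w6c.png

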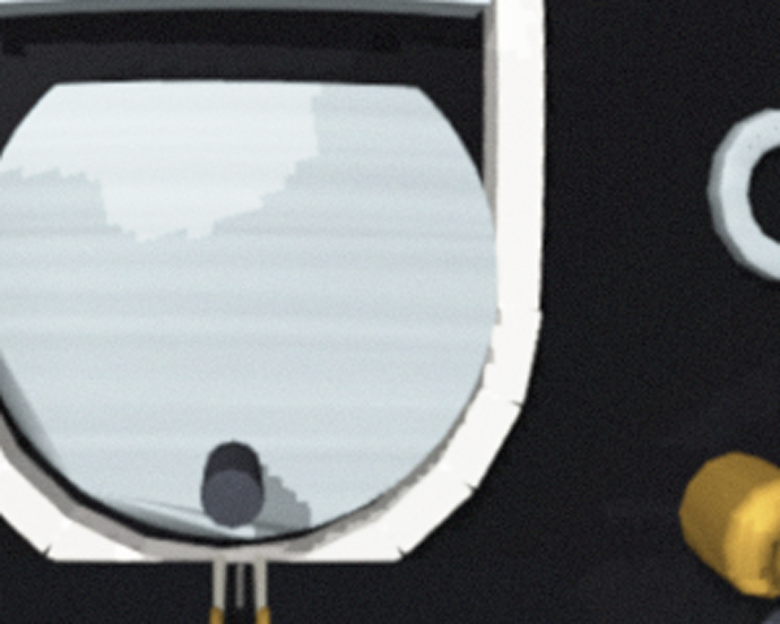

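The pin, at about (232,480), is centred in front of the fingers at column 240. I'll push gently towards the bar.

send_rows:
  targets:
    - [[0,0,0,2,0,0,1],[0,0,0,5,0,0,1],[0,0,0,8,0,0,1],[0,0,0,10,0,0,1],[0,0,0,12,0,0,1]]

```text
time: 8.5
tool_pos: [541.8, 108.9, 33.6]
tcp_rot: [-3.142, 0.0, -0.158]
contact_force: [-1.4, -0.0, 0.4]
grip_width: 0.1
```

send_rows:
  targets:
    - [[0,0,0,1.5,0,0,1],[0,0,0,3,0,0,1],[0,0,0,4.5,0,0,1],[0,0,0,6,0,0,1],[0,0,0,7,0,0,1]]

```text
time: 8.92
tool_pos: [548.7, 107.6, 33.7]
tcp_rot: [-3.142, 0.0, -0.158]
contact_force: [-0.9, 1.2, -1.1]
grip_width: 0.6
```

```bash
python3 -c "
from h import *
go(-35,-2,34); look('w7')
"
```

```text
at [548.7 107.6  33.7] [-3.142  0.    -0.158] F [-0.9  1.2 -1.1] t 8.9167
turn [-0.  0. -0.] shift [ 0.5  1.  -0.3]
stage [-35.5  -1. ] Fstage [-1.  1.]
```

View pics/w7c.png

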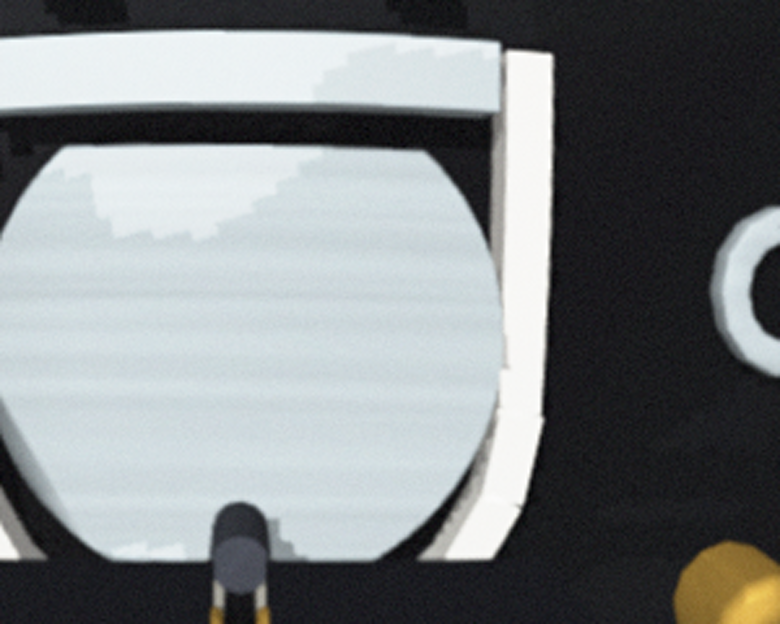

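send_rows:
  targets:
    - [[0,0,0,1,0,0,1],[0,0,0,2,0,0,1],[0,0,0,3,0,0,1],[0,0,0,4,0,0,1],[0,0,0,5,0,0,1]]

```text
time: 9.38
tool_pos: [553.6, 106.8, 33.7]
tcp_rot: [-3.141, -0.0, -0.158]
contact_force: [-1.0, -0.2, -0.7]
grip_width: 0.5
```

send_rows:
  targets:
    - [[0,0,0,0.6,0,0,1],[0,0,0,1.2,0,0,1],[0,0,0,1.8,0,0,1],[0,0,0,2.4,0,0,1],[0,0,0,3,0,0,1]]

```text
time: 9.8
tool_pos: [556.2, 106.3, 33.7]
tcp_rot: [3.141, 0.001, -0.158]
contact_force: [-3.3, 0.3, -0.0]
grip_width: 0.3
```

send_rows:
  targets:
    - [[0,0,0,0.6,0,0,1],[0,0,0,1.2,0,0,1],[0,0,0,1.8,0,0,1],[0,0,0,2.4,0,0,1],[0,0,0,3,0,0,1]]

```text
time: 10.22
tool_pos: [556.7, 106.2, 33.2]
tcp_rot: [3.141, 0.006, -0.158]
contact_force: [-10.2, 1.7, 4.4]
grip_width: 0.4
```

```bash
python3 -c "
from h import *
go(-35,-2,34); look('w8')
"
```

```text
at [556.7 106.2  33.2] [ 3.141  0.006 -0.158] F [-10.2   1.7   4.4] t 10.2167
turn [0.  0.3 0. ] shift [-7.6  0.9 -0.7]
stage [-27.4  -1.1] Fstage [-10.4   0. ]
```

View pics/w8c.png

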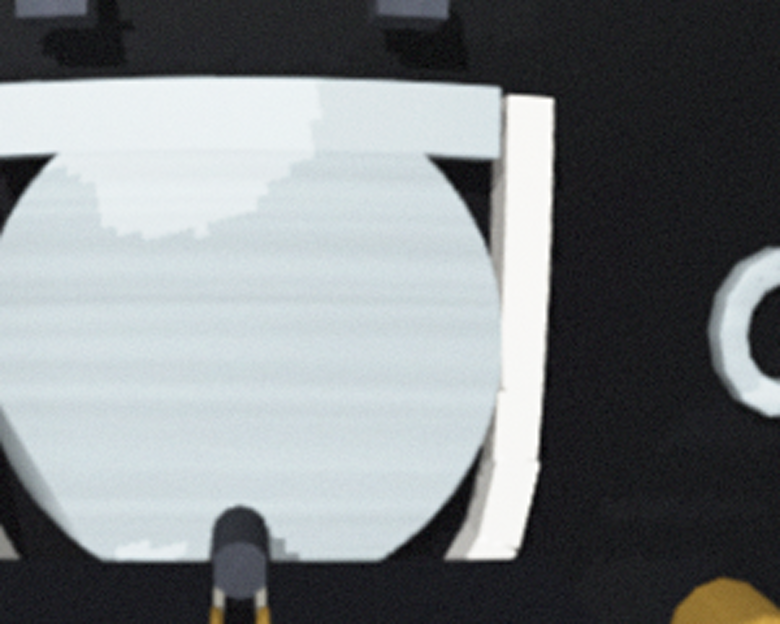

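The flat is flush on the bar at crop row 155. The arm yields about 4 N/mm, so small steps are safe. I'll continue while watching the force.

send_rows:
  targets:
    - [[0,0,0,0.5,0,0,1],[0,0,0,1,0,0,1],[0,0,0,1.5,0,0,1],[0,0,0,2,0,0,1],[0,0,0,2.5,0,0,1]]

```text
time: 10.68
tool_pos: [557.6, 106.0, 33.1]
tcp_rot: [3.14, 0.009, -0.158]
contact_force: [-15.5, 1.1, 6.8]
grip_width: 0.2
```

send_rows:
  targets:
    - [[0,0,0,0.5,0,0,1],[0,0,0,1,0,0,1],[0,0,0,1.5,0,0,1],[0,0,0,2,0,0,1],[0,0,0,2.5,0,0,1]]

```text
time: 11.1
tool_pos: [560.0, 105.6, 33.1]
tcp_rot: [3.14, 0.009, -0.158]
contact_force: [-14.5, 2.7, 7.8]
grip_width: 0.4
```

send_rows:
  targets:
    - [[0,0,0,0.5,0,0,1],[0,0,0,1,0,0,1],[0,0,0,1.5,0,0,1],[0,0,0,2,0,0,1],[0,0,0,2.5,0,0,1]]

```text
time: 11.52
tool_pos: [562.5, 105.2, 33.1]
tcp_rot: [3.14, 0.009, -0.158]
contact_force: [-13.9, 1.0, 7.0]
grip_width: 0.8
```

send_rows:
  targets:
    - [[0,0,0,0.5,0,0,1],[0,0,0,1,0,0,1],[0,0,0,1.5,0,0,1],[0,0,0,2,0,0,1],[0,0,0,2.5,0,0,1]]

```text
time: 11.93
tool_pos: [565.0, 104.8, 33.0]
tcp_rot: [3.14, 0.009, -0.158]
contact_force: [-14.6, 0.9, 6.8]
grip_width: 0.4
```

```bash
python3 -c "
from h import *
go(-35,-2,34); look('w9',crop=(40,290,200,500))
"
```

```text
at [565.  104.8  33. ] [ 3.14   0.009 -0.158] F [-14.6   0.9   6.8] t 11.9333
turn [0.1 0.5 0. ] shift [-16.    0.8  -0.8]
stage [-19.   -1.2] Fstage [-14.6  -1.4]
```

View pics/w9c.png

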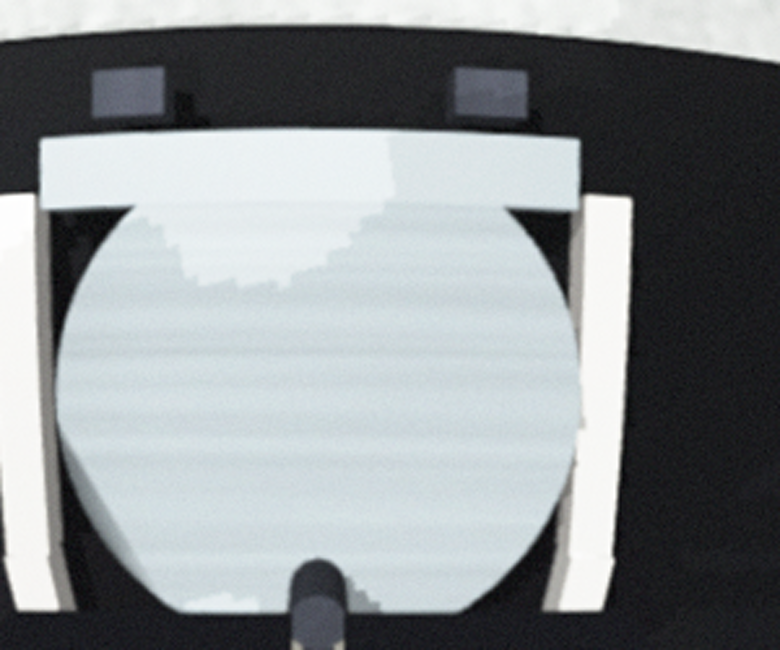

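The bar is sliding straight and has a few mm left to the stop blocks at crop row 110. I'll take smaller steps.

send_rows:
  targets:
    - [[0,0,0,0.5,0,0,1],[0,0,0,1,0,0,1],[0,0,0,1.5,0,0,1],[0,0,0,2,0,0,1]]

```text
time: 12.32
tool_pos: [567.0, 104.5, 33.1]
tcp_rot: [3.14, 0.009, -0.158]
contact_force: [-13.3, 1.0, 6.8]
grip_width: 0.3
```

send_rows:
  targets:
    - [[0,0,0,0.4,0,0,1],[0,0,0,0.8,0,0,1],[0,0,0,1.2,0,0,1]]

```text
time: 12.57
tool_pos: [567.7, 104.3, 33.0]
tcp_rot: [3.14, 0.011, -0.158]
contact_force: [-15.9, 3.3, 8.4]
grip_width: 0.5
```

send_rows:
  targets:
    - [[0,0,0,0.4,0,0,1],[0,0,0,0.8,0,0,1]]

```text
time: 12.73
tool_pos: [567.7, 104.3, 32.9]
tcp_rot: [3.14, 0.012, -0.158]
contact_force: [-18.4, 2.3, 9.3]
grip_width: 0.4
```

```bash
python3 -c "
from h import *
go(-35,-2,34); M,_=look('w10',crop=(40,290,200,500))
"
```

```text
at [567.7 104.3  32.9] [ 3.14   0.012 -0.158] F [-18.4   2.3   9.3] t 12.7333
turn [0.1 0.7 0. ] shift [-18.9   0.8  -0.9]
stage [-16.2  -1.2] Fstage [-18.6  -0.6]
```

View pics/w10c.png

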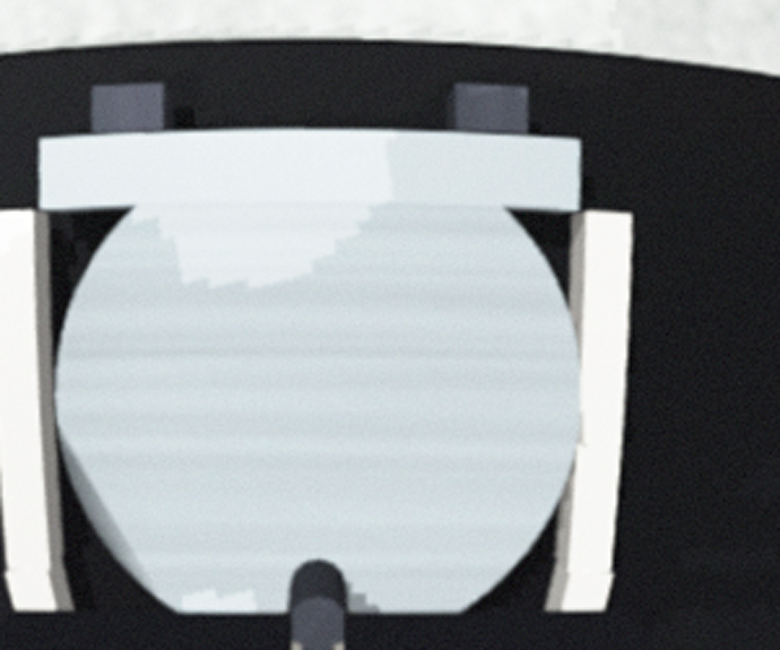

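The bar now sits on both stop blocks and the tool has stalled at about 18 N, so the bar is home. I'll back off gently and measure.

send_rows:
  targets:
    - [[0,0,0,-2,0,-0.5,1],[0,0,0,-4,0,-1,1],[0,0,0,-7,0,-1,1],[0,0,0,-12,0,-1,1],[0,0,0,-17,0,-1,1]]

```text
time: 13.2
tool_pos: [557.2, 106.4, 35.1]
tcp_rot: [-3.141, -0.002, -0.158]
contact_force: [0.1, 0.3, 0.2]
grip_width: 0.1
```

send_rows:
  targets:
    - [[0,0,0,0,0,-5,1],[0,0,0,0,0,-20,1],[0,0,0,0,0,-40,1],[0,0,0,0,0,-56,1],[0,0,0,0,0,-60,1]]

```text
time: 13.62
tool_pos: [558.5, 106.5, 98.0]
tcp_rot: [-3.14, -0.006, -0.158]
contact_force: [0.1, -0.2, -0.2]
grip_width: 0.1
```

```bash
python3 -c "
from h import *
M,_=look('w11',crop=(0,280,180,480)); import pickle; pickle.dump(M,open('w11.pkl','wb'))
go(60,108,90); go(60,108,42)
"
```

```text
at [558.2 106.4  97.4] [-3.14  -0.005 -0.158] F [1.1 0.9 0.6] t 13.6667
turn [-0.1 -0.3 -0. ] shift [  85.9 -108.6    8. ]
stage [-25.9  -0.6] Fstage [0.9 1.1]
at [558.2 106.4  97.4] [-3.14  -0.005 -0.158] F [1.1 0.9 0.6] t 13.6667
turn [-0.1 -0.3 -0. ] shift [  85.6 -108.6   56. ]
stage [-25.9  -0.6] Fstage [0.9 1.1]
```

View pics/w11c.png

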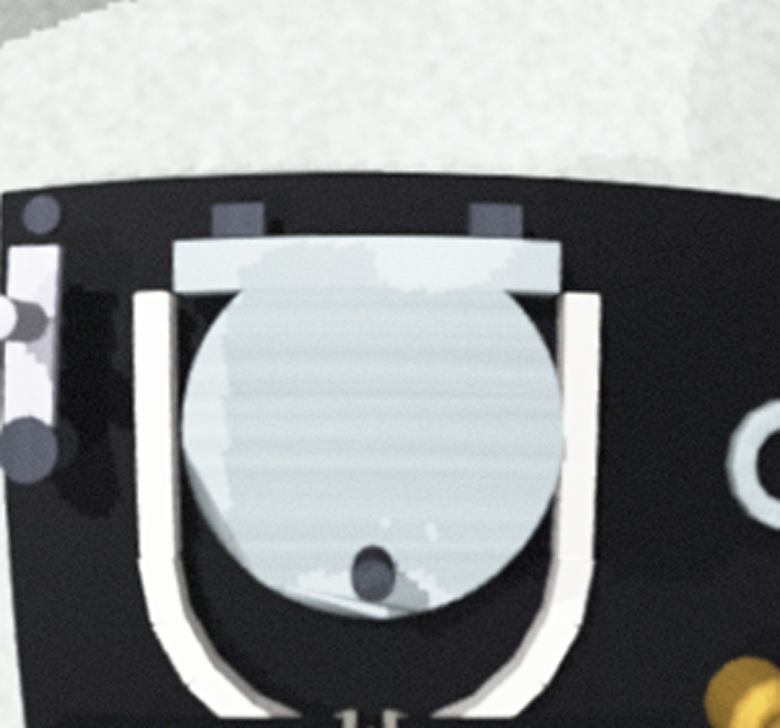

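The flat is flush with no gap, the bar face is level with the wall ends (x=64), and the bar rests on the stop blocks. Next is the clip. I'll move outside the knob (+y side) and then go down.

send_rows:
  targets:
    - [[0,0,0,20,-26,0,1],[0,0,0,42,-53,2,1],[0,0,0,64,-80,4,1],[0,0,0,80,-100,6,1],[0,0,0,86,-109,8,1]]

```text
time: 14.08
tool_pos: [660.3, 202.7, 85.3]
tcp_rot: [-3.141, -0.001, -0.157]
contact_force: [-0.9, -0.3, -0.3]
grip_width: 0.3
```

send_rows:
  targets:
    - [[0,0,0,0,0,6,1],[0,0,0,0,0,20,1],[0,0,0,0,0,34,1],[0,0,0,0,0,43,1],[0,0,0,0,0,47,1]]

```text
time: 14.5
tool_pos: [656.8, 199.5, 37.2]
tcp_rot: [3.14, 0.004, -0.159]
contact_force: [0.2, 0.7, 0.5]
grip_width: 0.5
```

```bash
python3 -c "
from h import *
go(60,108,42)
M,_=look('w12',crop=(40,290,200,500))
"
```

```text
at [656.8 199.5  37.2] [ 3.14   0.004 -0.159] F [0.2 0.7 0.5] t 14.5
turn [ 0.1  0.2 -0. ] shift [ 3.2 -1.2 -4.8]
stage [ 56.8 106.8] Fstage [0.1 0.7]
```

View pics/w12.png

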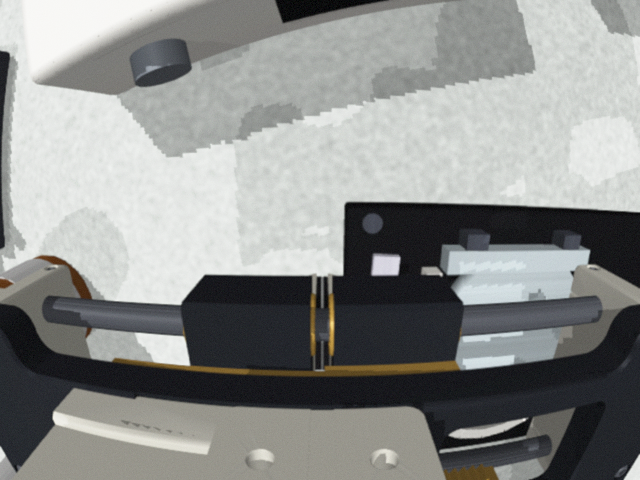

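send_rows:
  targets:
    - [[0,0,0,0,0,-1,1],[0,0,0,2,2,-1,1],[0,0,0,2,4,-1,1]]

```text
time: 14.8
tool_pos: [660.9, 196.0, 42.0]
tcp_rot: [-3.141, -0.002, -0.158]
contact_force: [0.5, 0.1, 0.3]
grip_width: 0.5
```

```bash
python3 -c "
from h import *
go(58,80,43)
"
```

```text
at [660.9 196.   42. ] [-3.141e+00 -2.000e-03 -1.580e-01] F [0.5 0.1 0.3] t 14.8
turn [-0.  -0.1 -0. ] shift [-3.4 24.  -1.1]
stage [ 61.4 104. ] Fstage [0.5 0.1]
```

send_rows:
  targets:
    - [[0,0,0,0,3,0,1],[0,0,0,-1,6,0,1],[0,0,0,-2,9,0,1],[0,0,0,-3,12,0,1],[0,0,0,-4,15,0,1]]

```text
time: 15.22
tool_pos: [653.7, 181.9, 41.1]
tcp_rot: [-3.141, -0.001, -0.158]
contact_force: [1.5, 1.6, 1.3]
grip_width: 0.5
```

send_rows:
  targets:
    - [[0,0,0,-2,3,0,1],[0,0,0,-4,6,0,1],[0,0,0,-6,9,0,1],[0,0,0,-7,12,0,1],[0,0,0,-7,12,0,1]]

```text
time: 15.63
tool_pos: [643.3, 171.7, 40.6]
tcp_rot: [-3.141, 0.003, -0.158]
contact_force: [-1.9, 3.6, 1.2]
grip_width: 0.6
```

```bash
python3 -c "
from h import *
go(66,77,43)
M,_=look('w13',crop=(40,290,200,500))
"
```

```text
at [643.3 171.7  40.6] [-3.141e+00  3.000e-03 -1.580e-01] F [-1.9  3.6  1.2] t 15.6333
turn [-0.   0.2 -0. ] shift [18.1  0.2 -2.4]
stage [47.9 77.2] Fstage [-2.4  3.3]
```

View pics/w13.png

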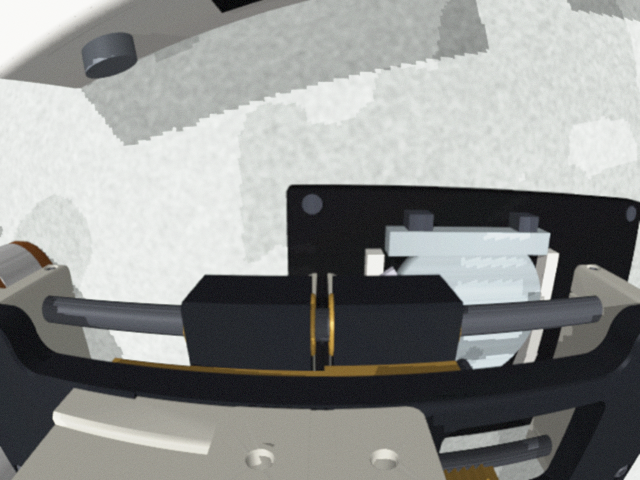

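The tongue tip, at about (388,272), now shows over the nest. I'll go around to the +x side of the knob and finish with a push towards -x.

send_rows:
  targets:
    - [[0,0,0,2,-3,-1,1],[0,0,0,10,-3,-2,1],[0,0,0,19,-3,-2,1],[0,0,0,24,-2,-2,1],[0,0,0,26,0,-2,1]]

```text
time: 16.1
tool_pos: [670.9, 166.6, 42.4]
tcp_rot: [3.141, 0.0, -0.158]
contact_force: [-0.2, 0.5, -0.6]
grip_width: 0.5
```

send_rows:
  targets:
    - [[0,0,0,0,5,0,1],[0,0,0,0,13,0,1],[0,0,0,0,20,0,1],[0,0,0,0,25,0,1],[0,0,0,0,26,0,1]]

```text
time: 16.52
tool_pos: [666.1, 140.0, 42.8]
tcp_rot: [3.141, 0.0, -0.159]
contact_force: [0.2, 0.1, -0.1]
grip_width: 0.6
```

```bash
python3 -c "
from h import *
go(43,50,42)
M,_=look('w14',crop=(40,290,200,500))
"
```

```text
at [666.1 140.   42.8] [ 3.141  0.    -0.159] F [ 0.2  0.1 -0.1] t 16.5167
turn [ 0.   0.  -0.1] shift [-32.3  -0.5   0.9]
stage [75.3 49.5] Fstage [0.2 0.1]
```

View pics/w14.png

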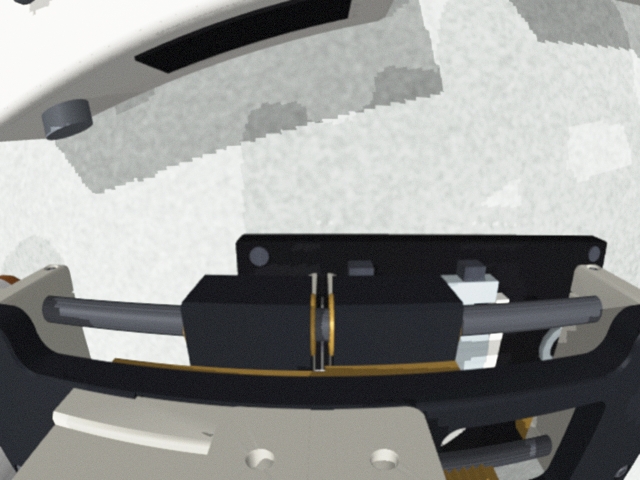

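Now I push towards -x until the clip's stop shows as a rise in force.

send_rows:
  targets:
    - [[0,0,0,-3,0,0,1],[0,0,0,-7,0,0,1],[0,0,0,-11,0,0,1],[0,0,0,-15,0,0,1],[0,0,0,-18,0,0,1]]

```text
time: 16.98
tool_pos: [649.2, 144.0, 43.1]
tcp_rot: [3.141, -0.003, -0.157]
contact_force: [4.2, -4.1, -0.1]
grip_width: 0.2
```

send_rows:
  targets:
    - [[0,0,0,-2,0,0,1],[0,0,0,-4,0,0,1],[0,0,0,-6,0,0,1],[0,0,0,-8,0,0,1],[0,0,0,-10,0,0,1]]

```text
time: 17.4
tool_pos: [638.7, 145.8, 42.8]
tcp_rot: [3.141, -0.0, -0.158]
contact_force: [2.8, -2.9, 1.2]
grip_width: 0.5
```

send_rows:
  targets:
    - [[0,0,0,-1,0,0,1],[0,0,0,-2,0,0,1],[0,0,0,-3,0,0,1]]

```text
time: 17.65
tool_pos: [635.6, 146.1, 42.7]
tcp_rot: [3.141, 0.0, -0.158]
contact_force: [1.1, -3.8, 0.3]
grip_width: 0.7
```

```bash
python3 -c "
from h import *
go(43,50,42)
"
```

```text
at [635.6 146.1  42.7] [ 3.141  0.    -0.158] F [ 1.1 -3.8  0.3] t 17.65
turn [ 0.  0. -0.] shift [-1.3  0.7  0.7]
stage [44.3 50.7] Fstage [ 1.7 -3.6]
```

send_rows:
  targets:
    - [[0,0,0,-1,0,0,1],[0,0,0,-2,0,0,1],[0,0,0,-3,0,0,1]]

```text
time: 17.9
tool_pos: [633.6, 146.5, 42.8]
tcp_rot: [3.142, -0.002, -0.158]
contact_force: [6.3, -5.1, -1.5]
grip_width: 0.4
```

send_rows:
  targets:
    - [[0,0,0,-0.7,0,0,1],[0,0,0,-1.4,0,0,1],[0,0,0,-2,0,0,1]]

```text
time: 18.15
tool_pos: [633.4, 146.5, 43.1]
tcp_rot: [-3.141, -0.006, -0.158]
contact_force: [11.1, -5.3, -4.4]
grip_width: 0.4
```

The tool stalled at about x=42 with 11 N, so the clip is at its stop. I'll back off, lift and look.

send_rows:
  targets:
    - [[0,0,0,3,0,0,1],[0,0,0,6,0,0,1],[0,0,0,12,0,0,1],[0,0,0,18,0,0,1],[0,0,0,20,0,-4,1]]

```text
time: 18.57
tool_pos: [650.8, 144.2, 45.9]
tcp_rot: [-3.141, 0.001, -0.158]
contact_force: [-0.7, 0.1, -0.2]
grip_width: 0.3
```

send_rows:
  targets:
    - [[0,0,0,0,0,-15,1],[0,0,0,0,0,-40,1],[0,0,0,0,0,-75,1],[0,0,0,0,0,-105,1],[0,0,0,0,0,-120,1]]

```text
time: 18.98
tool_pos: [652.1, 144.5, 171.6]
tcp_rot: [-3.14, -0.006, -0.158]
contact_force: [0.1, 0.4, 0.6]
grip_width: 0.9
```

send_rows:
  targets:
    - [[0,0,0,-25,10,0,1],[0,0,0,-60,20,0,1],[0,0,0,-95,30,0,1],[0,0,0,-125,40,0,1],[0,0,0,-140,45,0,1]]

```text
time: 19.4
tool_pos: [501.5, 121.6, 167.0]
tcp_rot: [3.141, 0.002, -0.158]
contact_force: [0.3, 0.6, 0.8]
grip_width: 0.4
```

```bash
python3 -c "
from h import *
go(43,50,42)
M,_=look('w15',crop=(60,290,190,480)); import pickle; pickle.dump(M,open('w15.pkl','wb'))
save('top','top9')
go(43,50,42)
"
```

```text
at [501.5 121.6 167. ] [ 3.141e+00  2.000e-03 -1.580e-01] F [0.3 0.6 0.8] t 19.4
turn [0.  0.1 0. ] shift [127.6 -44.6 124.7]
stage [-84.3   5.4] Fstage [0.2 0.6]
at [503.  121.7 167.5] [-3.141e+00  1.000e-03 -1.580e-01] F [ 0.8 -0.8  0.4] t 19.5
turn [-0.   0.1  0. ] shift [125.9 -44.2 125.4]
stage [-82.8   5.7] Fstage [ 0.9 -0.7]
```

View pics/w15c.png

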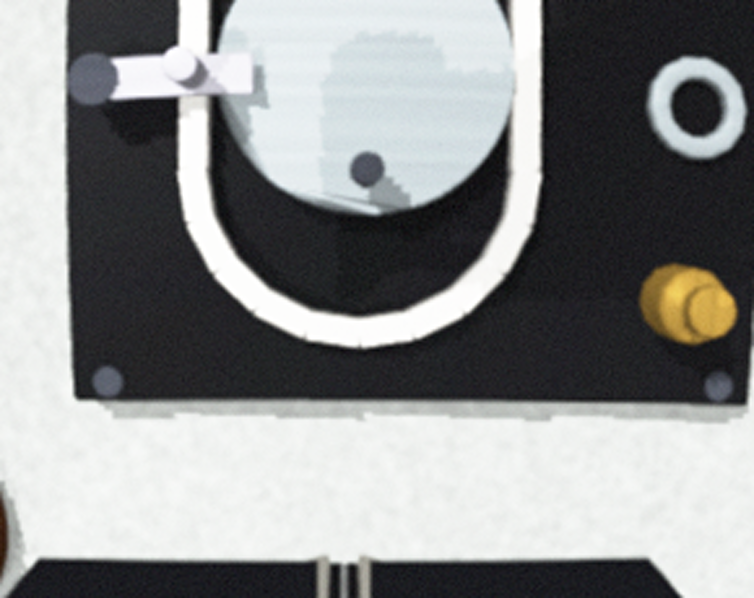

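View pics/top9.png

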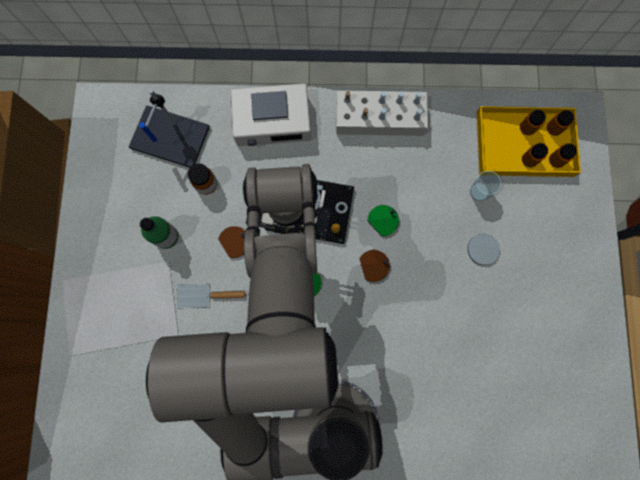

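The tongue lies over the disc. I'll check the flat and bar in the upper part of the same picture.

```bash
python3 -c "
from h import *
import pickle
M=pickle.load(open('w15.pkl','rb'))
im=cv2.imread('pics/w15.png'); cv2.imwrite('pics/w15d.png',cv2.resize(im[0:130,200:440],None,fx=3.3,fy=3.3,interpolation=cv2.INTER_CUBIC))
"
```

```text
(no output)
```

View pics/w15d.png

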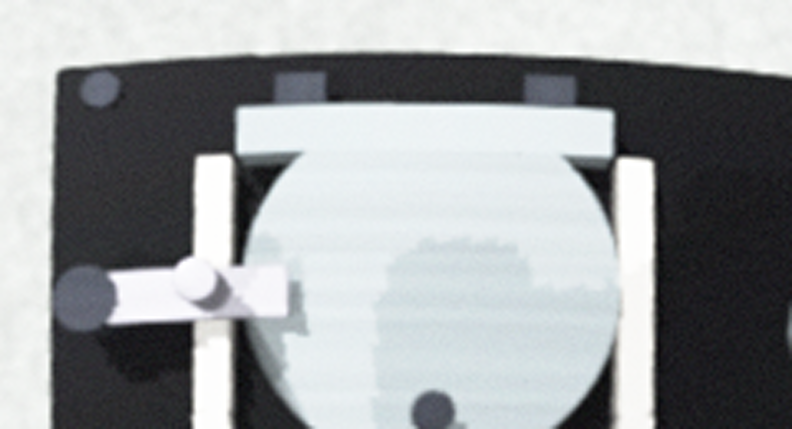

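```bash
python3 -c "
from h import *
import pickle
M=pickle.load(open('w15.pkl','rb'))
meas(M,{'tipA':(286,266,37.5),'tipB':(287,316,37.5),'baseA':(118,271,37.5),'baseB':(118,323,37.5),'bar1':(237,155,30),'bar2':(613,158,30),'fl1':(301,153,30),'fl2':(564,155,30),'pin':(433,411,50)},crop=(0,130,200,440),f=3.3)
"
```

```text
tipA [34.4 32.4]
tipB [22.4 32.1]
baseA [35.  72.1]
baseB [22.3 72.1]
bar1 [64.1 45.1]
bar2 [ 64.  -44.9]
fl1 [64.  29.7]
fl2 [ 64.2 -33. ]
pin [-0.9 -1.3]
fl1 ang 0.002 len 62.7
bar1 ang -0.001 len 89.9
```

All values match: bar at 64.0 mm, flat parallel to within 0.003 rad, and the tongue along -y at x≈28. The robot is clear, so I'm handing in.

```bash
python3 -c "
from plant import *
print(close_job())"
```

```text
the job is handed in; nothing more can be done
None
```

The disc lies with its flat flush on the bar, the bar is at its stop, and the clip is turned over the disc. I handed the job in at about 19.5 s with the arm clear of everything.

**What I did:** With the fingers shut, I pushed the disc's pin sideways until the flat faced the bar. From behind the pin I then slid the bar home in small steps. The bar slid at about 14–15 N, and the wrist force was about 18.5 N when it stalled at the stop. Last, I pushed the clip knob round until it stalled with about 12 N on the tool, and backed off.

**Last checks in the wrist picture:**

| Check | Measured | Wanted |
|---|---|---|
| Bar face position | x ≈ 64.0–64.1 mm | 64 mm, within 1.6 mm |
| Flat to bar | no visible gap, within about 0.003 rad of parallel | 1.8 mm, 0.03 rad |
| Clip tongue | along the stage's -y at x ≈ 28 mm, about 0.01 rad from its stop direction | within 0.27 rad |

The weight and shim looked unmoved in the wrist pictures. The other bystanders looked unmoved in the last top picture.

**What disagreed:**
- **Start angle:** the disc was only about 0.4 rad from the bar, not the stated 1.0–3.14 rad. The top, scene and wrist views agreed on this.
- **Stage position:** the top and scene cameras disagreed by about 1 cm, so I worked from the wrist camera.
- **Contact force:** the force between disc and bar was not measured directly, only judged from the wrist force reported at the end of each call.

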